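# Knock a medal blank out of the die through the press guard

### The job

A stamped medal blank is sunk in the die of the small air press. Reach down through the window in the press guard and ease the knock-out lever down, not with a slam, until it is fully down and the blank stands up out of the die; finish while still holding the lever fully down so that the blank can be taken. Never touch any part of the guard or the blank, and leave the other things on the bench where they are.

Things in the scene. Friction and masses are not known exactly. Their poses are not given: they have to be found in the camera images.
- press: grey C-frame air press, fixed, 360 mm high; place and yaw vary. Origin: on the bench, straight below the centre of the die; z up. Operator side (cover, window, lever) towards its own -x, column towards +x. Base x -85 to +160, y -65 to +65 mm; head and air cylinder x -45 to +155, y -50 to +50, z 200 to 354 mm.
- guard: trip guard fixed round the press, origin and axes as the press. Level grey sheet cover with the window in it: x -245 to -85, y -85 to +85, z 91 to 95 mm; clear panes below it on three sides. Behind the window a clear upright pane in a dark frame (front face x -89 mm) rises to z 212 mm and runs back along y -85 and +85 mm to x +61 mm.
- window (a point): centre of the window, at the height of the top of its rolled edge, 97 mm above the bench, at x -180, y 0 mm of the press; axes as the press. The clear opening is 80 mm along the press's x and 90 mm along its y: fully spread fingers may not fit, closed ones do.
- paddle_top (a point): centre of the upper face of the flat ribbed steel paddle on the end of the knock-out lever, 30 mm (press x) by 34 mm (press y), 6 mm thick, seen through the window and centred in it. This is where it is pressed: 78 mm above the bench when up, 19 mm below the window's edge. Fully down it is 19 mm lower and 5 mm farther towards the press's -x.
- knockout (a joint): angle of the knock-out lever in rad: 0 up, 0.15 fully down on its stop. The pivot is 130 mm from the paddle towards the press's +x, 45 mm above the bench, so the paddle goes down about 19 mm. A spring lifts it: about 4 N at the paddle to start it and 9 N to hold it fully down; it springs back if let go.
- blank: brass medal blank, 30 mm across, 5 mm thick. Origin: centre of its underside. At first it lies in the die, its underside 8 mm below the die's face; the pin worked by the lever lifts it by 7 mm at full stroke.
- die (a point): centre of the die's round recess (33 mm across, 8 mm deep) at the level of the die's face, 103 mm above the bench, straight above the press's origin, inside the guard and below the punch.
- pitch_bowl: loose dark steel bowl of pitch on a rubber ring, 116 mm across, 61 mm high; origin at the centre of its underside; to be left alone.
- graver: loose graver lying on the bench, mushroom wooden handle and thin steel blade, 112 mm long, 29 mm high; origin on the bench under the handle's butt end, blade towards its +x; to be left alone.
- jar: loose amber jar with a steel lid, 52 mm across, 60 mm high; origin at the centre of its underside; to be left alone.
- doming_punch: loose steel doming punch standing upright, 31 mm across, 90 mm high; origin at the centre of its underside; to be left alone.

How it is judged (in metres and radians):
At the end, for the whole second after the job is handed in: the fingers press on the paddle with more than 4 N and hold the lever at 0.132 rad or more of its 0.15 rad; the blank rests level (within 0.12 rad) and still on the raised pin, within 3 mm of the die's centre, its underside no more than 2.7 mm below the die's face (value of joint knockout above 0.132 rad and velocity of joint knockout below 0.05 rad/s and contact force between the fingers and knockout_c2 above 4 N and z of blank in the frame of die between -0.0027 and 0.0005 m and horizontal distance between blank and die below 0.003 m and angle between blank's own z axis and vertical below 0.12 rad and linear speed of blank below 0.02 m/s); the arm keeps its last pose, push and grip.
It fails at once if the robot touches the guard (contact force between any of the fingers, the arm and guard above 0.3 N).
It fails at once if the robot touches the blank (contact force between any of the fingers, the arm and blank above 0.3 N).
It fails at once if the lever is slammed down (faster than 2 rad/s, about 0.26 m/s at the paddle) (velocity of joint knockout above 2 rad/s).
It fails at once if a thing on the bench is moved by more than 15 mm, lifted or carried (distance of any of pitch_bowl, graver, jar, doming_punch from where it was at the start of the episode above 0.015 m).
It also fails if it takes over 35 s, if anything falls off the work surface, if the arm or the gripper's body presses on something with over 40 N, if the wrist force passes 120 N, or if a joint passes its speed limit or range.

### The arm

A 6-joint arm with a two-finger parallel gripper is mounted at the origin on the work surface. World frame = base frame: x ahead of the robot, y to its left, z up, the work surface at z = 0. Lengths are in mm, angles in rad, forces in N, time in s.
With the tool pointing down it reaches from about 300 to 775 mm from the base axis. Payload 14.6 kg.
Tool frame: the origin (TCP) lies between the finger pads; the fingertips stand 25 mm ahead of it and the grasp point (between the pads) lies 6 mm ahead of it; z points along the fingers, y is the line along which they close (so a half turn about z gives the same grasp; the last joint's range is limited). The gripper opens to 94 mm and grips with 3 to 60 N. Pads are 16 mm wide; open, the fingers measure 119 mm over their backs; the gripper's body (75 mm by 177 mm) begins 78 mm behind the grasp point.
Start: joints at [-1.33, 0.3, 1.521, -0, 1.321, -0.067], TCP at [166.623, -524.143, 230.446] pointing down, gripper open.
Joint ranges: [-3.03, 3.03], [-0.79, 2.21], [0.23, 2.52], [-1.04, 4.18], [0, 3.07], [-2.55, 2.55]. Speed limits (rad/s): [2.22, 2.22, 2.57, 3.14, 3.14, 3.14].

### API

Orientations are given as [roll, pitch, yaw] about the fixed x, y, z axes, in that order (R = Rz(yaw) Ry(pitch) Rx(roll)).
In Python, from cell import manip gives the robot as it stands. The module is installed in compiled form; this text tells all that it offers.
- The arm moves only by the tool step_arm, never from a script. Its argument "series" is one flat list of numbers, 5 for each row, row after row: the shift along the world's x, y, z in mm, then the turn about the world's z in rad, then the closure, from 0 (fully open) to 1 (shut). In form: [dx, dy, dz, spin, jaw, dx, dy, dz, spin, jaw, ...]. A call has 1 to 20 rows; each row shifts and turns the commanded pose from where the row before left it; what a row does not reach is not made up. A row lasts 1/8 s, in which the tool goes at most 62.5 mm and 10.7 degrees, less where a joint would pass 70% of its speed; a pose out of reach is approached as far as the arm can. A call is refused whole if a number of a shift passes 62.5 or a number of a turn 0.188, either way. A call with a gripper value outside its range is refused whole. The fingers move at their own pace and stop on an object; "squeeze" is the grip in N (left out, the last holds). Time passes only in rows, so rows that do not move let the fingers close. It gives the time, the measured TCP pose, the force, the opening and the grip force at its end, in the units of the state.
- manip.read_state(): the state, without advancing time (a new reading comes with each control period).
- manip.camera(name): name is "scene" or "top"; returns (picture, depth): 480x640x3 uint8, blue, green, red; 480x640 float32, mm along the optical axis (not along the pixel's ray), 0 where there is no reading.
- manip.camera_info(name): a dict with "fovy" (degrees; the focal length in pixels is half the picture's height over the tangent of half this angle, whatever the lens; pixels are square), "cx", "cy" (the principal point, pixels), "eye" and "orientation" of the camera in the world. Camera axes: x right, y down, z forward; pixel columns grow to the right and rows downward; lengths in mm; the calibration is good to about 2 mm. A picture is of the moment at which its call begins. camera_info takes no time and is no camera call.
- manip.sign_off(): hands the job in; it is judged then, once.
The state is a dict: "clock": time; "joints": joint angles; "qd": joint speeds; "effort": joint torques, N m; "eef_pos": TCP position; "eef_rot": TCP orientation; "wrist_force": force on the tool from outside, world axes, zero at the start; "moment": the same for the moment, N m; "finger_gap": finger opening in mm; "finger_force": force on a finger pad.
Only numpy, scipy, OpenCV 4.12 (cv2) and the standard library are available. Lean on these libraries where they do the work, as an engineer would, in place of code of your own. Each camera call takes 0.05 s, during which the arm holds its last target. There are 200 camera calls.

## Working session

There is one attempt and no reset: what is moved stays moved. The work goes in short steps, Python scripts to look and compute and a tool call to move; the robot and the scene stay as the last step left them, time stands still between calls to the robot, and variables do not carry over. Pictures are saved under pics/ and viewed, at most 10 in all, crops included, and the job is handed in when it is done.

Besides the shell and the picture viewer there is one more tool, called after "Call:" as name(argument=value, ...), one argument or row to a line, values as JSON. step_arm: Moves the arm, as the interface text tells. Its arguments: {"type":"object","properties":{"series":{"type":"array"},"squeeze":{"type":"number"}},"required":["series"]}

```bash
mkdir -p pics; python3 - <<'E'
from cell import manip
import cv2,numpy as np
for n in("scene","top"):
    p,d=manip.camera(n);cv2.imwrite(f"pics/{n}0.png",p);np.save(f"{n}_d.npy",d);print(n,manip.camera_info(n))
print(manip.read_state())
E
```

```text
scene {'fovy': 42.71860965446738, 'cx': 324.60550835521417, 'cy': 246.50721716788456, 'eye': array([ 866.19273319, -379.29159338,  996.33670702]), 'orientation': array([-2.63824828,  0.00456901,  0.61277642])}
top {'fovy': 47.585832465206195, 'cx': 328.01389451699606, 'cy': 239.01048137389867, 'eye': array([419.71632409,  32.42866965, 917.26014901]), 'orientation': array([-2.95198078,  0.00464753, -1.54910705])}
{'clock': 0.1, 'joints': array([-1.32964697e+00,  3.00407237e-01,  1.52150631e+00,  3.91703747e-06,
        1.32069940e+00, -6.66118726e-02]), 'qd': array([-9.48025271e-05, -1.56919624e-03, -1.45624021e-03,  3.00198242e-04,
        1.24878279e-03, -4.30618200e-04]), 'effort': array([-4.77322756e-04, -5.32644296e+01, -3.53283691e+01,  7.09266728e-02,
        2.35086889e-02, -6.12290251e-05]), 'eef_pos': array([ 166.55200115, -523.96083559,  229.95297804]), 'eef_rot': array([-3.14057488e+00, -7.16988809e-05,  3.07760222e-01]), 'wrist_force': array([-0.23973368,  0.30790311, -0.02827366]), 'moment': array([0.00164413, 0.03783575, 0.03118304]), 'finger_force': 0.0, 'finger_gap': 93.88173232112513}
```

View pics/top0.png

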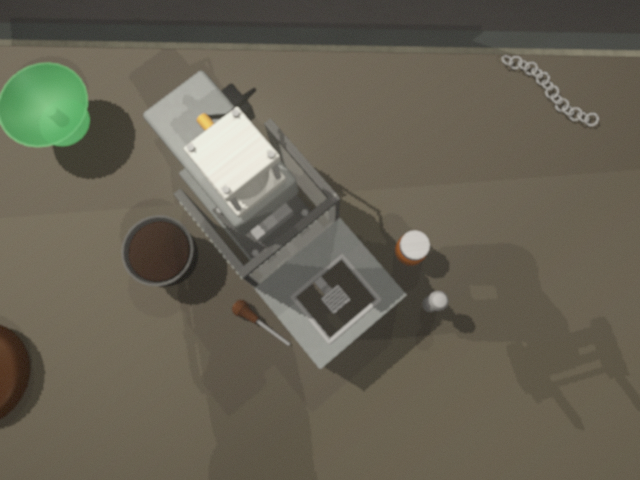

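View pics/scene0.png

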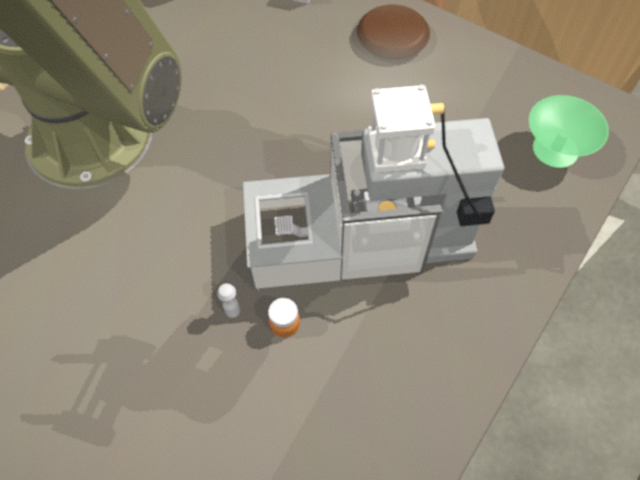

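The top view shows the cover's outer corners at about (405,294) and (321,367), and the paddle at about (335,299). I'll enlarge both views to get more exact positions.

```bash
python3 - <<'E'
import cv2
p=cv2.imread("pics/top0.png")[240:375,245:415]
cv2.imwrite("pics/topc.png",cv2.resize(p,None,fx=4.4,fy=4.4,interpolation=cv2.INTER_CUBIC))
p=cv2.imread("pics/scene0.png")[165:295,235:405]
cv2.imwrite("pics/scenec.png",cv2.resize(p,None,fx=4.4,fy=4.4,interpolation=cv2.INTER_CUBIC))
E
```

```text
(no output)
```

View pics/topc.png

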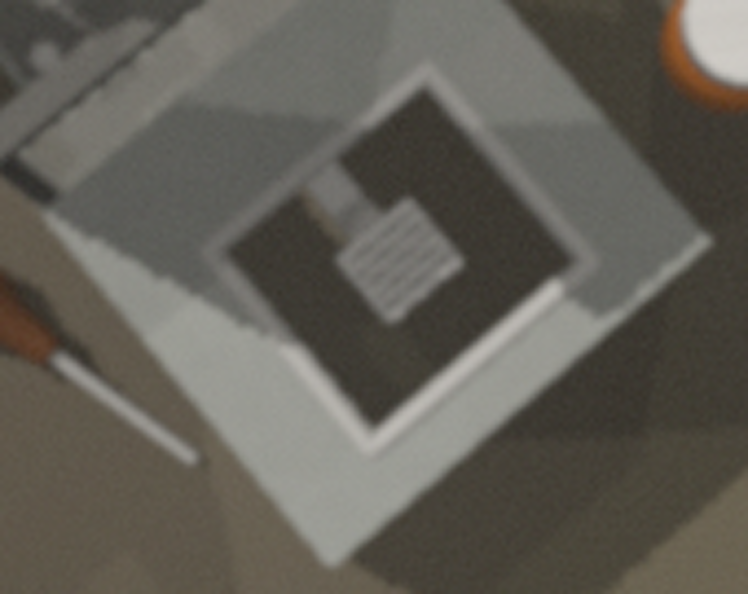

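View pics/scenec.png

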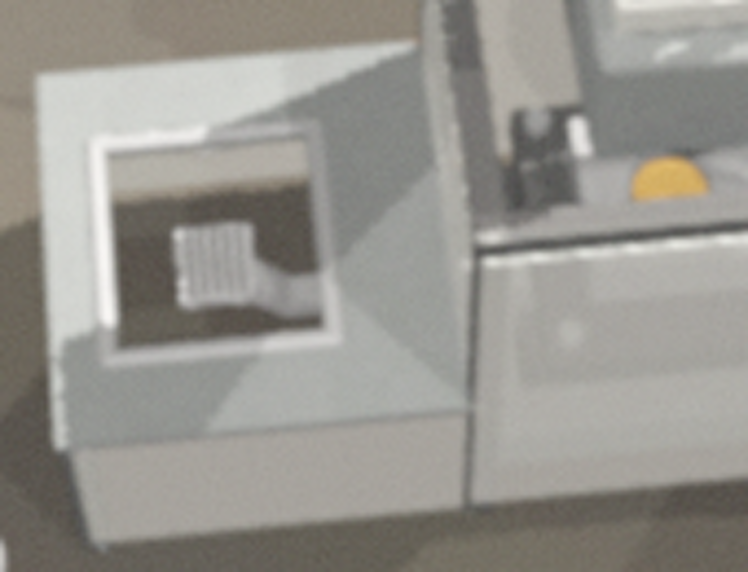

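The crops show three things clearly:
- **Window outer rim:** the top crop has corners at (428,65), (205,250), (370,455) and (600,262).
- **Paddle:** the top crop has corners at (335,262), (408,198), (466,262) and (392,325).
- **Cover:** the front corners are visible in both views.

Next I'll fit the press pose to all of these together.

```bash
cat >g.py <<'E'
import numpy as np
from cell import manip
from scipy.spatial.transform import Rotation as R
from scipy.optimize import least_squares
def proj(n,P):
    c=manip.camera_info(n);f=240/np.tan(np.radians(c["fovy"]/2))
    q=(np.atleast_2d(P)-c["eye"])@R.from_euler("xyz",c["orientation"]).as_matrix()
    return q[:,:2]/q[:,2:]*f+[c["cx"],c["cy"]]
def ray(n,uv,z):
    c=manip.camera_info(n);f=240/np.tan(np.radians(c["fovy"]/2))
    d=R.from_euler("xyz",c["orientation"]).as_matrix()@[(uv[0]-c["cx"])/f,(uv[1]-c["cy"])/f,1]
    return c["eye"]+d*(z-c["eye"][2])/d[2]
E
cat > fit.py <<'E'
from g import *
off={"top":(245,240),"scene":(235,165)}
# press coords: front = -x. front-left(+y), etc.
def rect(cx,hx,hy,z):return [[cx-hx,hy,z],[cx-hx,-hy,z],[cx+hx,-hy,z],[cx+hx,hy,z]]
# order: front+y, front-y, back-y, back+y
import sys
obs={}
obs["top"]=dict(cover=[(712,238),(332,568)],outer=[(600,262),(370,455),(205,250),(428,65)],inner=[(573,262),(374,432),(222,252),(425,82)],pad=[(466,262),(392,325),(335,262),(408,198)])
obs["scene"]=dict(cover=[(38,75),(55,450)],outer=[(90,137),(105,365),(341,343),(315,120)],inner=[(105,150),(115,350),(328,330),(310,132)],pad=[(172,228),(180,308),(256,300),(252,222)])
def res(p,flip,sep=False,cams=("top","scene")):
    x,y,a,e=p;M=R.from_euler("z",a).as_matrix();out=[]
    sh={"cover":rect(-165,80,85,95)[:2],"outer":rect(-180,40+e,45+e,96),"inner":rect(-180,40,45,96),"pad":rect(-180,15,17,78)}
    for n in cams:
        for k,v in sh.items():
            v=np.array(v);
            o=np.array(obs[n][k],float)
            if flip[n]: o=o[[1,0]] if len(o)==2 else o[[1,0,3,2]]
            o=(o+.5)/4.4-.5+off[n]
            out.append(proj(n,v@M.T+[x,y,0])-o)
    return np.vstack(out).ravel()
best=None
for ft in(0,1):
  for fs in(0,1):
   for a in np.arange(-3,3.2,.5):
    r=least_squares(res,[400,0,a,6],args=({"top":ft,"scene":fs},),loss="soft_l1")
    if best is None or r.cost<best[0].cost:best=(r,ft,fs)
r,ft,fs=best
print(r.x,r.cost,ft,fs);print(np.round(r.fun.reshape(-1,2),1).tolist())
x,y,a,e=r.x;M=R.from_euler("z",a).as_matrix()
for q in([-180,0,78],[-185,0,59],[0,0,103]):print(q,M@q+[x,y,0])
for c in("top","scene"):
    s=least_squares(res,r.x,args=({"top":ft,"scene":fs},0,(c,)),loss="soft_l1").x;print(c,s,R.from_euler("z",s[2]).apply([-180,0,78])+[s[0],s[1],0])
E
python3 fit.py; python3 -c "
from g import *
print(ray('top',(437,300),90),ray('top',(414,245),60),ray('top',(240,310),25),ray('top',(290,345),5),ray('top',(158,252),60))"
```

```text
[ 487.8210694  -127.24312498   90.        ] [577.22542065 -97.7003517   60.        ] [470.07988228 181.12885887  25.        ] [415.80837188  99.15461061   5.        ] [557.3237919  311.26276236  60.        ]Traceback (most recent call last):
  File "fit.py", line 25, in <module>
    r=least_squares(res,[400,0,a,6],args=({"top":ft,"scene":fs},),loss="soft_l1")
    return func(*args, **kwargs)
    result = trf(vector_fun.fun, vector_fun.jac, x0, f0, J0, lb, ub, ftol, xtol,
                 gtol, max_nfev, x_scale, loss_function, tr_solver,
                 tr_options.copy(), verbose, callback=callback_wrapped)
    return trf_no_bounds(
        fun, jac, x0, f0, J0, ftol, xtol, gtol, max_nfev, x_scale,
        loss_function, tr_solver, tr_options, verbose, callback=callback)
    J = jac(x)
    self._update_jac()
    ~~~~~~~~~~~~~~~~^^
    self.J = self.jac_wrapped(xp_copy(self.x), f0=self.f)
             ~~~~~~~~~~~~~~~~^^^^^^^^^^^^^^^^^^^^^^^^^^^^
    J, dct = approx_derivative(
             ~~~~~~~~~~~~~~~~~^
        self.fun,
        ^^^^^^^^^
    ...<2 lines>...
        **self.finit
[... 291 characters left out ...]
                    mf)
                             ^^^
    df = [f_eval - f0 for f_eval in f_evals]
                                    ^^^^^^^
    f = np.atleast_1d(self.fun(x, *self.args, **self.kwargs))
                      ~~~~~~~~^^^^^^^^^^^^^^^^^^^^^^^^^^^^^^
    return np.atleast_1d(self.fun(x))
                         ~~~~~~~~^^^
    return self.f(x, *self.args, **self.kwargs)
           ~~~~~~^^^^^^^^^^^^^^^^^^^^^^^^^^^^^^
  File "fit.py", line 19, in res
    out.append(proj(n,v@M.T+[x,y,0])-o)
               ~~~~^^^^^^^^^^^^^^^^^
  File "g.py", line 6, in proj
    c=manip.camera_info(n);f=240/np.tan(np.radians(c["fovy"]/2))
ValueError: time passes only in moves, steps and waits
```

```bash
sed -i 's/^def proj/CI={n:manip.camera_info(n) for n in ("top","scene")}\ndef proj/; s/c=manip.camera_info(n)/c=CI[n]/' g.py; python3 fit.py
```

```text
[623.08069172 145.26225398  13.28562504   5.38341331] 7.092835091733205 1 0
[[-0.4, 0.1], [-0.2, 0.7], [0.4, -0.0], [-0.6, 0.0], [-0.5, -0.8], [-0.8, -0.4], [-0.1, 0.0], [0.5, -0.4], [-0.2, 0.2], [0.3, -0.4], [-0.6, -0.2], [-0.5, -0.2], [0.1, -0.6], [-0.2, -1.0], [-0.5, 0.5], [0.0, -0.0], [-0.3, 1.3], [-0.6, -0.4], [-0.3, -0.6], [0.1, 0.5], [-0.5, 0.6], [0.1, -0.1], [-0.9, -0.1], [-1.6, 0.5], [0.4, 0.5], [-0.1, -1.0], [-0.1, -0.8], [-0.8, 0.3]]
[-180, 0, 78] [487.66720616  26.6739412   78.        ]
[-185, 0, 59] [483.90572045  23.3798214   59.        ]
[0, 0, 103] [623.08069172 145.26225398 103.        ]
top [622.42689025 145.3259255   13.28837839   5.07511249] [487.34043347  26.36522108  78.        ]
scene [624.14073603 144.98608104  13.28026164   5.79716564] [488.09316489  27.1257468   78.        ]
```

The fit is good: paddle_top is at (487.7, 26.7), press yaw is 0.719 rad. I'll traverse at the current height with the jaw closing, and spin by +0.411 rad so that the tool's y lies along the press's y.

Call:
step_arm(
  series=[20,34.4,0,0.0257,1,20,34.4,0,0.0257,1,20,34.4,0,0.0257,1,20,34.4,0,0.0257,1,20,34.4,0,0.0257,1,20,34.4,0,0.0257,1,20,34.4,0,0.0257,1,20,34.4,0,0.0257,1,20,34.4,0,0.0257,1,20,34.4,0,0.0257,1,20,34.4,0,0.0257,1,20,34.4,0,0.0257,1,20,34.4,0,0.0257,1,20,34.4,0,0.0257,1,20,34.4,0,0.0257,1,21,34.6,0,0.0257,1],
  squeeze=10,
)

```text
clock: 2.1
eef_pos: [488.0, 27.7, 230.3]
eef_rot: [-3.141, 0.0, 0.72]
wrist_force: [-0.1, -0.5, 0.1]
finger_gap: 0.6
finger_force: 0.0
```

Call:
step_arm(
  series=[0,0,0,0,1,0,0,0,0,1,0,0,0,0,1,0,0,0,0,1],
)

```text
clock: 2.6
eef_pos: [487.4, 25.8, 230.6]
eef_rot: [3.141, -0.0, 0.718]
wrist_force: [-0.0, -1.2, -0.4]
finger_gap: 0.2
finger_force: 0.0
```

Call:
step_arm(
  series=[0,0.5,-20,0,1,0,0,-20,0,1,0,0,-20,0,1,0,0,-15,0,1,0,0,-5,0,1,0,0,0,0,1,0,0,0,0,1],
)

```text
clock: 3.48
eef_pos: [487.9, 26.9, 151.1]
eef_rot: [3.141, -0.001, 0.719]
wrist_force: [0.2, 1.6, 0.6]
finger_gap: 0.4
finger_force: 0.0
```

```bash
python3 - <<'E'
from cell import manip
import cv2,numpy as np
from g import proj
a=[]
for n,(u,v) in(("scene",(225,140)),("top",(240,200))):
    p,d=manip.camera(n)
    a.append(cv2.resize(p[v:v+180,u:u+130],None,fx=3,fy=3,interpolation=cv2.INTER_CUBIC) if n=="scene" else cv2.resize(p[v:v+180,u:u+130],None,fx=3,fy=3))
cv2.imwrite("pics/c1.png",np.hstack(a))
s=manip.read_state();t=s["eef_pos"]-[0,0,25];print(t,s["eef_rot"])
print((proj("scene",t)-[225,140])*3,(proj("top",t)-[240,200])*3+[390,0])
E
```

```text
[487.85633     26.93745301 125.98188589] [ 3.14097581e+00 -7.02279862e-04  7.18937284e-01]
[[170.073724   208.97164467]] [[676.04967703 287.27269778]]
```

View pics/c1.png

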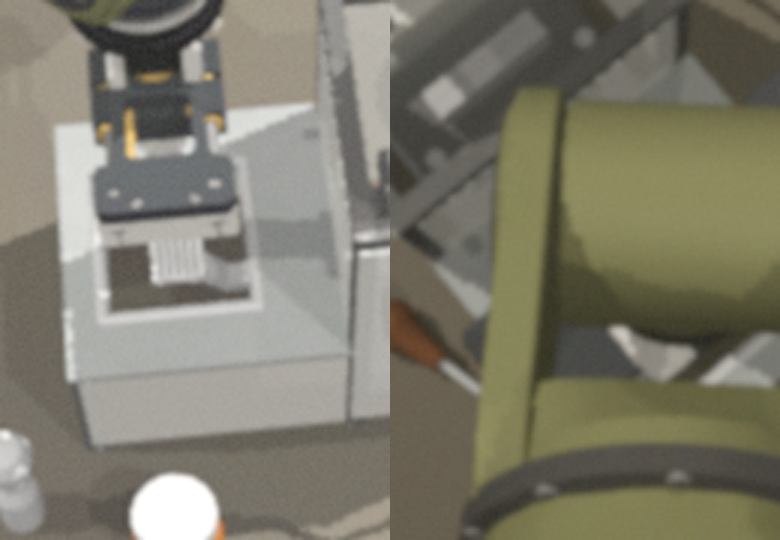

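The scene view shows a dark plate near (165,185) over the window, which hides the fingertips. I'll check whether that plate is the gripper body projected there.

```bash
python3 - <<'E'
from g import *
s=manip.read_state();t=s["eef_pos"];M=R.from_euler("xyz",s["eef_rot"]).as_matrix()
def sh(l,q):print(l,np.round((proj("scene",t+M@np.array(q,float))-[225,140])*3).tolist())
for z in(-72,-120):
  for x in(-37.5,37.5):
    for y in(-88.5,88.5): sh(("body",x,y,z),[x,y,z])
for y in(-12.5,12.5):
  for x in(-8,8): sh(("tip",x,y),[x,y,25])
p,d=manip.camera("scene")
# 3D of the visible gripper pixels
c=CI["scene"];f=240/np.tan(np.radians(c["fovy"]/2));Rm=R.from_euler("xyz",c["orientation"]).as_matrix()
for u,v in((165,185),(110,185),(225,180),(170,213),(120,218),(225,210),(170,228),(110,235),(170,100),(175,262),(165,150)):
    U=u/3+225;V=v/3+140;z=np.median(d[int(V)-1:int(V)+2,int(U)-1:int(U)+2])
    w=c["eye"]+Rm@(np.array([(U-c["cx"])/f,(V-c["cy"])/f,1])*z);print((u,v),np.round(w),"tool",np.round(M.T@(w-t)))
E
```

```text
('body', -37.5, -88.5, -72) [[76.0, -21.0]]
('body', -37.5, 88.5, -72) [[93.0, 262.0]]
('body', 37.5, -88.5, -72) [[216.0, -33.0]]
('body', 37.5, 88.5, -72) [[246.0, 248.0]]
('body', -37.5, -88.5, -120) [[66.0, -82.0]]
('body', -37.5, 88.5, -120) [[83.0, 210.0]]
('body', 37.5, -88.5, -120) [[212.0, -94.0]]
('body', 37.5, 88.5, -120) [[243.0, 195.0]]
('tip', -8, -12.5) [[154.0, 192.0]]
('tip', 8, -12.5) [[183.0, 189.0]]
('tip', -8, 12.5) [[157.0, 229.0]]
('tip', 8, 12.5) [[186.0, 227.0]]
(165, 185) [539. -30. 267.] tool [   1.   77. -116.]
(110, 185) [517. -44. 266.] tool [ -24.   73. -115.]
(225, 180) [561. -11. 268.] tool [  30.   77. -117.]
(170, 213) [548. -38. 261.] tool [   3.   89. -110.]
(120, 218) [531. -54. 262.] tool [ -21.   89. -111.]
(225, 210) [567. -21. 259.] tool [  28.   88. -108.]
(170, 228) [542. -33. 235.] tool [  1.  81. -84.]
(110, 235) [520. -52. 234.] tool [-28.  81. -83.]
(170, 100) [509.  14. 261.] tool [   7.   24. -110.]
(175, 262) [491.  22.  78.] tool [-1.  6. 73.]
(165, 150) [497.  19. 202.] tool [  2.  12. -51.]
```

The plate is the gripper body, as expected, and the paddle depth matches 78 mm. Before going lower, I'll check how the wrist clears the pane and the head.

```bash
python3 - <<'E'
from g import *
P=R.from_euler("z",.719).as_matrix()
for n in("top","scene"):
    p,d=manip.camera(n);c=CI[n];f=240/np.tan(np.radians(c["fovy"]/2));Rm=R.from_euler("xyz",c["orientation"]).as_matrix()
    v,u=np.mgrid[:480,:640];q=np.stack([(u-c["cx"])/f*d,(v-c["cy"])/f*d,d],-1)@Rm.T+c["eye"]
    w=(q-[623.1,145.3,0])@P; ok=(d>0)&(abs(w[...,1])<130)&(w[...,2]>214)
    olive=ok&(p[...,1].astype(int)-p[...,0]>18)
    for lo in range(200,600,40):
        m=olive&(w[...,2]>=lo)&(w[...,2]<lo+40)&(w[...,0]<0)
        if m.sum()>5:print(n,lo,m.sum(),"max press x",np.percentile(w[...,0][m],[90,99]).round(), "y",np.percentile(w[...,1][m],[2,98]).round(),w[...,2][m].min())
E
```

```text
top 240 58 max press x [-152. -149.] y [-87.  87.] 258.32410538231306
top 360 70 max press x [-134. -127.] y [-54.  48.] 377.05046962462745
top 400 7963 max press x [-145. -126.] y [-52.  43.] 400.00598364015787
top 440 5105 max press x [-171. -152.] y [-30.  98.] 440.00980452850064
top 480 9020 max press x [-230. -219.] y [ 34. 124.] 480.00426235532245
top 520 7403 max press x [-260. -252.] y [ 61. 127.] 520.0006362607252
scene 200 17 max press x [-148.  -45.] y [-58. -21.] 214.29174380253858
scene 240 161 max press x [-153. -149.] y [-57.   2.] 240.08438487497256
scene 320 74 max press x [-149. -146.] y [-35.  -2.] 345.1961319029218
scene 360 1061 max press x [-131. -117.] y [-65.  75.] 360.0513305485804
scene 400 6052 max press x [-141. -121.] y [-61.  77.] 400.00629325519867
scene 440 4416 max press x [-178. -151.] y [-31.  83.] 440.04321216604694
scene 480 3168 max press x [-235. -217.] y [31. 76.] 480.0065817158153
```

The wrist clears the pane by about 30 mm. Now down to just above the paddle.

Call:
step_arm(
  series=[0,0,-8,0,1,0,0,-8,0,1,0,0,-8,0,1,0,0,-8,0,1,0,0,-6,0,1,0,0,-4,0,1,0,0,0,0,1,0,0,0,0,1],
)

```text
clock: 4.72
eef_pos: [487.7, 27.0, 108.7]
eef_rot: [3.141, -0.0, 0.719]
wrist_force: [-0.4, -0.6, -0.4]
finger_gap: 0.6
finger_force: 0.0
```

Call:
step_arm(
  series=[0,0,-2,0,1,0,0,-2,0,1,0,0,-2,0,1,-0.3,-0.3,-2,0,1,-0.3,-0.3,-2,0,1,-0.4,-0.3,-2,0,1,-0.4,-0.3,-2,0,1,-0.4,-0.3,-2,0,1,0,0,0,0,1,0,0,0,0,1],
)

```text
clock: 5.98
eef_pos: [486.0, 25.4, 92.8]
eef_rot: [3.141, -0.0, 0.719]
wrist_force: [-3.1, -0.8, 5.9]
finger_gap: 0.5
finger_force: 3.5
```

Contact is made: 5.9 N with the paddle about 10 mm down. I'll ease it further.

Call:
step_arm(
  series=[-0.4,-0.4,-1.5,0,1,-0.4,-0.4,-1.5,0,1,-0.4,-0.4,-1.5,0,1,-0.4,-0.4,-1.5,0,1,-0.4,-0.3,-1.5,0,1,0,0,-1,0,1,0,0,0,0,1,0,0,0,0,1],
)

```text
clock: 6.98
eef_pos: [484.7, 24.0, 84.8]
eef_rot: [3.14, -0.002, 0.719]
wrist_force: [0.9, 3.7, 8.7]
finger_gap: 0.1
finger_force: 3.8
```

Call:
step_arm(
  series=[0,0,-0.7,0,1,0,0,-0.7,0,1,0,0,-0.6,0,1,0,0,0,0,1,0,0,0,0,1],
)

```text
clock: 7.6
eef_pos: [484.8, 24.0, 83.5]
eef_rot: [3.14, -0.003, 0.719]
wrist_force: [-4.5, 4.2, 19.4]
finger_gap: 0.2
finger_force: 9.6
```

The force is now 19 N against a 9 N spring, so the lever is on its stop. I'll check that it is steady and look at the blank.

Call:
step_arm(
  series=[0,0,0,0,1,0,0,0,0,1,0,0,0,0,1,0,0,0,0,1],
)

```text
clock: 8.1
eef_pos: [484.8, 24.0, 83.5]
eef_rot: [3.14, -0.003, 0.719]
wrist_force: [-3.7, 4.3, 19.4]
finger_gap: 0.8
finger_force: 9.6
```

```bash
python3 - <<'E'
from g import *
import cv2
p,d=manip.camera("scene");q=cv2.imread("pics/scene0.png");d0=np.load("scene_d.npy")
cr=lambda i:cv2.resize(i[165:265,330:430],None,fx=3.9,fy=3.9,interpolation=cv2.INTER_CUBIC)
cv2.imwrite("pics/b1.png",np.hstack([cr(q),cr(p)]))
print(np.median(d0[204:209,384:391]),np.median(d[204:209,384:391]))
s=manip.read_state();print(s["eef_pos"],s["wrist_force"])
E
```

```text
1062.1051 1053.21
[484.82430258  23.97405846  83.51557918] [-4.54881288  3.20945306 20.00459973]
```

View pics/b1.png

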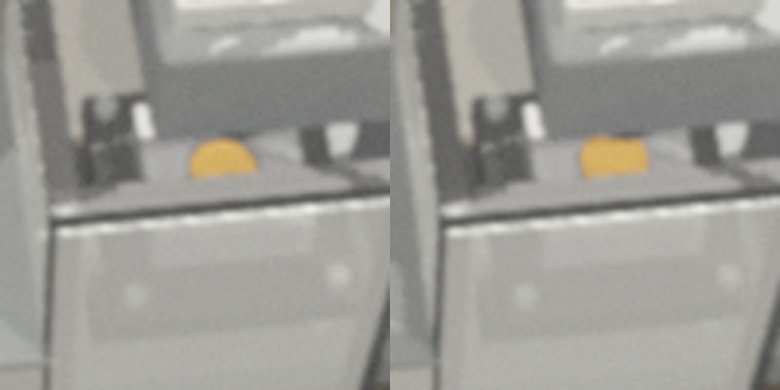

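The blank stands higher in the right-hand image than in the left: its top is now at about (613,137), and depth there is about 9 mm less. The force is steady at 20 N, so I'm handing in.

```bash
python3 -c "
from cell import manip
print(manip.sign_off())"
```

```text
the job is handed in; nothing more can be done
None
```

I handed the job in with the lever eased down onto its stop and held there at about 20 N, and the camera showed the blank raised out of the die; sign-off returned no verdict, so I don't know how it was judged.

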